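# Clear the pegs and slide the checkers board under the wire rack

### The arm

A 6-joint arm with a two-finger parallel gripper is mounted at the origin on the work surface. World frame = base frame: x ahead of the robot, y to its left, z up, the work surface at z = 0. Lengths are in m, angles in rad, forces in N, time in s.
With the tool pointing down it reaches from about 0.4 to 0.825 m from the base axis. Payload 7 kg.
Tool frame: the origin (TCP) lies midway between the tips of the shut fingers; the grasp point (between the pads) lies 19 mm behind it; z points along the fingers, x is the direction in which the jaws open and shut, and the axes are right-handed (so a half turn about z gives the same grasp; the last joint's range is limited). The gripper opens to 88 mm and grips with 3 to 60 N. Pads are 19 mm wide; open, the fingers measure 130 mm over their backs; the gripper's body (78 mm by 193 mm) begins 47 mm behind the grasp point.
Start: joints at [1.533, 0.359, 0.012, 0, -1.224, -0.288], TCP at [0.216, 0.639, 0.227] pointing down, gripper open.
Joint ranges: [-3.07, 3.07], [-1.43, 2.12], [-1.02, 1.25], [-3.03, 1.67], [-3.05, -0], [-3.03, 3.03]. Speed limits (rad/s): [2.39, 2.39, 3.01, 3.14, 3.14, 3.14].

### API

Orientations are given as [roll, pitch, yaw] about the fixed x, y, z axes, in that order (R = Rz(yaw) Ry(pitch) Rx(roll)).
In Python, from station import status, eyes, workorder gives the robot as it stands.
- The arm moves only by the shell command python3 -m jog 'ROWS' [OPENING] [FORCE]. ROWS is JSON, a list of rows, each a list of 6 numbers: the shift along the world's x, y, z in mm, then the turn, a rotation vector about the world's x, y, z in rad. A call has 1 to 12 rows; each row shifts and turns the pose as measured when the row begins; what a row does not reach is not made up. A row lasts 1/10 s, in which the tool goes at most 50 mm and 8.59 degrees, less where a joint would pass 70% of its speed; a pose out of reach is approached as far as the arm can. A call with a gripper value outside its range is refused whole. OPENING is the opening, from 0 (shut) to 1 (fully open), set as the call begins (- or left out, the last holds). The fingers move at their own pace and stop on an object; FORCE is the grip in N (left out, the last holds). Time passes only in rows, so rows that do not move let the fingers close. It gives the time, the measured TCP pose, the force and the opening at its end, in the units of the state.
- status.get_state(): the state, without advancing time (a new reading comes with each control period).
- eyes.grab_frame(name): name is "scene" or "top" or "wrist"; returns the picture (480x640x3 uint8, blue, green, red); there is no depth.
- eyes.calibration(name): a dict with "camera_matrix" (3x3 intrinsics, pixels), "k1" (the pictures are not rectified: a ray, as slopes to the right and down, at radius r is drawn at 1 + k1 r^2 times it, then the intrinsics apply), "cam_to_world" (4x4, takes a point from camera to world coordinates); the wrist camera has in their place "hand_eye" (4x4, takes a point from camera to tool coordinates, whose origin is the TCP and whose axes are the tool frame's). Camera axes: x right, y up, looking along -z (the intrinsics and any distortion apply to the point x, -y, -z); pixel columns grow to the right and rows downward; lengths in m; the calibration is good to about 2 mm. A picture is of the moment at which its call begins: read the wrist's pose just before it. calibration takes no time and is no camera call.
- workorder.job_done(): hands the job in, once; it reports no verdict.
The state is a dict: "t": time; "q": joint angles; "qd": joint speeds; "joint_efforts": joint torques, N m; "eef_pos": TCP position; "ee_rot": TCP orientation; "force": force on the tool from outside, world axes, zero at the start; "moment": the same for the moment, N m; "width": finger opening in m.
Only numpy, scipy, OpenCV 4.12 (cv2) and the standard library are available. Lean on these libraries where they do the work, as an engineer would, in place of code of your own. Each camera call takes 0.05 s, during which the arm holds its last target. There are 200 camera calls.

### The job

Put the Chinese checkers board away. Its two standing pegs are too tall to pass below the low wire rack, so first take both out and stand them in the open glass jar; then slide the round board, flat on the table, through the rack's mouth and in below the wires until it is fully home against the back stop. Leave the jar standing where it is, do not disturb its lid or the card box, and let go of everything.

Things in the scene. Friction and masses are not known exactly. Their poses are not given: they have to be found in the camera images.
- board: Round wooden Chinese checkers board with a star on top: a disc 180 mm across, 24 mm thick, about 0.45 kg, loose, flat on the table just outside the rack's mouth, turned any way. Origin: centre of its underside; z up. Peg holes at (40, 0) and (-30, 30) mm in its frame. It slides when its rim is pushed with the fingertips (it takes some 3 to 10 N).
- rack: Low grey steel wire rack, fixed. Origin: middle of its mouth, at table level; x points straight in, away from the robot, y left, z up. All in mm: side walls 6 thick, 44 high, from x = 0 to 184, with 196 between them (8 to spare each side of the board). The wire deck starts at x = 20, underside 34 and top 44 above the table. Back stop: a bar 30 high, face at x = 170.
- home (a point): Point on the table inside the rack, at (80, 0, 0) mm in the rack's frame: the board's origin when it is fully home, touching the back stop; 30 mm of its rim then still shows in front of the wires. Axes as the rack's.
- peg_red: Red plastic round peg, diameter 14 mm, length 110 mm, about 18 g, standing at the start in the board's hole at (40, 0) mm (mm: hole 14 deep, 0.75 of play all round, pulls straight out; foot 10 and top 120 above the table). Origin: centre of its foot; z runs up along the peg.
- peg_red_mid (a point): Middle of the red peg's length, on its axis, 55 mm above its foot.
- peg_yellow: Yellow plastic round peg, diameter 14 mm, length 110 mm, about 18 g, standing at the start in the board's hole at (-30, 30) mm (mm: hole 14 deep, 0.75 of play all round, pulls straight out; foot 10 and top 120 above the table). Origin: centre of its foot; z runs up along the peg.
- peg_yellow_mid (a point): Middle of the yellow peg's length, on its axis, 55 mm above its foot.
- jar: Open greenish glass jar, in mm: outer diameter 66, height 65, wall 3 (inside diameter 60), floor 5 thick, about 0.3 kg, loose and upright on the table, to the left or the right of the board. Pegs stood in it stick out about 50 and may lean against the rim. Origin: centre of its underside.
- jar_lid: Brass-coloured screw lid of the jar, 72 mm across, 14 mm high, loose on the table; leave it alone. Origin: centre of its underside.
- card_box: Red box of playing cards, 92 x 64 x 24 mm high, loose on the table; leave it alone. Origin: centre of its underside.
- bin: Blue plastic bin, 130 x 130 x 100 mm high with a front flap that tilts out by 30 mm towards -x, fixed, holding the other four pegs; not part of the work. It stands on the other side of the board from the jar. Origin: centre of its underside.
Mind the look-alikes: they are no part of the job. What is meant by the board is not green, and is the larger of those in its own colour. Several things have the shape of the jar; the one meant has the colours described above.

How it is judged:
On the way, in this order (a step that is already met when the one before it is completed fails the run):
1. both pegs stand in the jar, let go (horizontal distance between each of peg_red_mid, peg_yellow_mid and jar below 0.03 m and z of peg_red_mid in the frame of jar between 0.04 and 0.068 m and linear speed of each of peg_red, peg_yellow below 0.03 m/s and z of peg_yellow_mid in the frame of jar between 0.04 and 0.068 m and angle between jar's own z axis and vertical below 0.1 rad and not (contact force between the fingers and peg_red above 0.3 N) and not (contact force between the fingers and peg_yellow above 0.3 N)), for 0.2 s.
2. the board is home in the rack (x of board in the frame of rack above 0.072 m and y of board in the frame of rack between -0.015 and 0.015 m and height (world z) of board below 0.008 m and angle between board's own z axis and vertical below 0.06 rad and linear speed of board below 0.02 m/s), for 0.2 s.
At the end, for the whole second after the job is handed in: Both pegs stand in the upright jar (the middle of each within 30 mm of the jar's axis and 40 to 68 mm above the jar's underside), at rest, and the board lies flat on the table below the wires, at rest and within 8 mm of the back stop (all of step 2 and horizontal distance between each of peg_red_mid, peg_yellow_mid and jar below 0.03 m and z of peg_red_mid in the frame of jar between 0.04 and 0.068 m and linear speed of each of peg_red, peg_yellow below 0.03 m/s and z of peg_yellow_mid in the frame of jar between 0.04 and 0.068 m and angle between jar's own z axis and vertical below 0.1 rad); the robot touches nothing.
It fails at once if the jar is tipped over or shifted by more than 50 mm (angle between jar's own z axis and vertical above 0.35 rad or distance of jar from where it was at the start of the episode above 0.05 m).
It fails at once if the jar lid or the card box is shifted by more than 30 mm (distance of any of jar_lid, card_box from where it was at the start of the episode above 0.03 m).
It fails at once if the board is lifted or tipped up instead of slid (height (world z) of board above 0.03 m or angle between board's own z axis and vertical above 0.3 rad).
It also fails if it takes over 72 s, if anything falls off the work surface, if the arm or the gripper's body presses on something with over 40 N, if the wrist force passes 120 N, or if a joint passes its speed limit or range.

## Working session

There is one attempt and no reset: what is moved stays moved. The work goes in short steps, Python scripts to look and compute and a shell command to move; the robot and the scene stay as the last step left them, time stands still between calls to the robot, and variables do not carry over. Pictures are saved under pics/ and viewed, about 8 in all and at most 12, crops included, and the job is handed in when it is done.

```bash
mkdir -p pics; ls
python3 - <<'E'
from station import status, eyes
import cv2
print(status.get_state())
for n in("scene","top"):
    cv2.imwrite(f"pics/{n}0.png",eyes.grab_frame(n)); print(n,eyes.calibration(n))
print(eyes.calibration("wrist"))
E
```

```text
pics
{'t': 0.0, 'q': array([ 1.53310966e+00,  3.59359669e-01,  1.10489742e-02, -3.28801251e-04,
       -1.22406463e+00, -2.88067805e-01]), 'qd': array([ 0.00032855,  0.00053207, -0.00151979,  0.00084003, -0.00110072,
        0.00146539]), 'joint_efforts': array([ 4.12254713e-04, -5.82725966e+01,  2.93059534e+01,  6.99706256e+00,
        6.86616695e-03, -1.69444907e-04]), 'eef_pos': array([0.21591357, 0.63902889, 0.22563981]), 'ee_rot': array([-3.14144038e+00, -1.60175825e-03, -1.89666290e+00]), 'force': array([-0.20344772, -0.47071176, -0.94083263]), 'moment': array([ 0.00494665, -0.00814702,  0.02805042]), 'width': 0.08754206878182462}
scene {'camera_matrix': array([[514.56727488,   0.        , 308.94487995],
       [  0.        , 514.56727488, 245.54279025],
       [  0.        ,   0.        ,   1.        ]]), 'k1': 0.012135461395151172, 'cam_to_world': array([[ 0.41752971, -0.76019566,  0.49776652,  1.08091795],
       [ 0.9086251 ,  0.34427307, -0.23638207, -0.24835265],
       [ 0.00832902,  0.55097968,  0.83447709,  0.91373517],
       [ 0.        ,  0.        ,  0.        ,  1
[... 336 characters left out ...]
07057,  0.01117475],
       [ 0.02533426,  0.0794433 ,  0.9965174 ,  1.07766662],
       [ 0.        ,  0.        ,  0.        ,  1.        ]])}
{'camera_matrix': array([[404.51948857,   0.        , 313.62206592],
       [  0.        , 404.51948857, 235.97898032],
       [  0.        ,   0.        ,   1.        ]]), 'k1': -0.008924421506643763, 'hand_eye': array([[ 9.99999993e-01,  9.31177090e-05, -7.79654435e-05,
         1.07587737e-03],
       [ 6.96985810e-05, -9.65750482e-01, -2.59472543e-01,
        -6.98344244e-02],
       [-9.94566535e-05,  2.59472536e-01, -9.65750482e-01,
        -1.57907614e-01],
       [ 0.00000000e+00,  0.00000000e+00,  0.00000000e+00,
         1.00000000e+00]])}
```

View pics/top0.png

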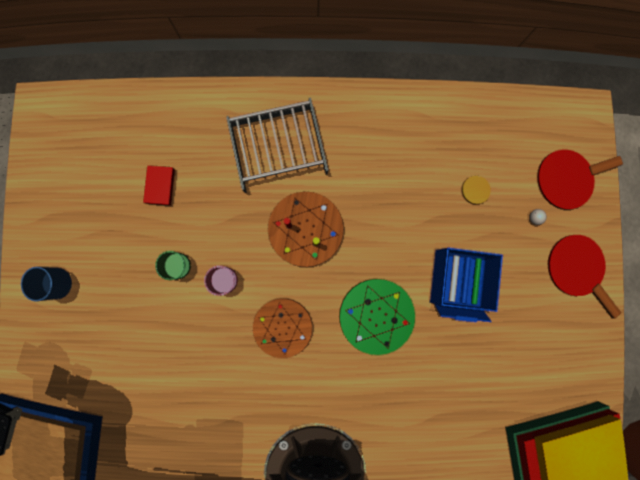

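View pics/scene0.png

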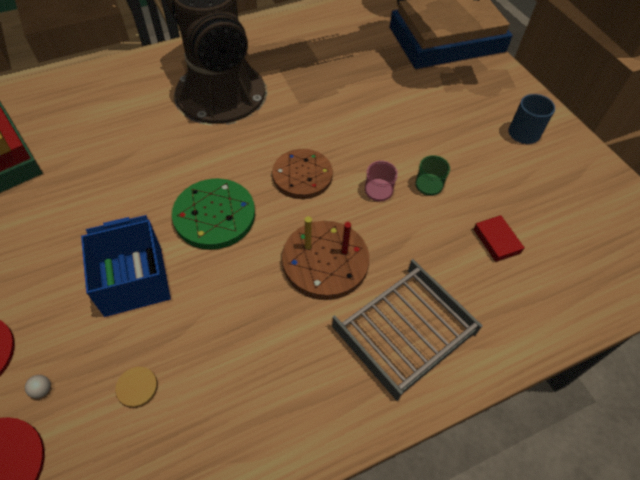

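Top view: brown board (306,229) with the pegs, rack above it (~(278,143)), green jar (175,265) beside a pink look-alike (222,281), card box (159,185), lid (476,190). I'll enlarge for pixel reads.

```bash
cat > h.py <<'E'
import numpy as np, cv2
from scipy.spatial.transform import Rotation as R
from station import status, eyes
def cam(n):
    c=eyes.calibration(n)
    if n=="wrist":
        s=status.get_state(); T=np.eye(4); T[:3,:3]=R.from_euler("xyz",s["ee_rot"]).as_matrix(); T[:3,3]=s["eef_pos"]
        return c,T@c["hand_eye"]
    return c,c["cam_to_world"]
def w(n,uv,z,ct=None):
    c,T=ct or cam(n); K=c["camera_matrix"]; k=c["k1"]
    p=cv2.undistortPoints(np.array([[uv]],float),K,np.array([k,0,0,0.])) [0,0]
    d=T[:3,:3]@np.array([p[0],-p[1],-1]); return T[:3,3]+d*(z-T[2,3])/d[2]
def px(n,P,ct=None):
    c,T=ct or cam(n); q=T[:3,:3].T@(np.array(P)-T[:3,3]); s=np.array([q[0],-q[1]])/-q[2]
    s=s*(1+c["k1"]*(s@s)); K=c["camera_matrix"]; return s*K[0,0]+K[:2,2]
E
python3 - <<'E'
import cv2
a=cv2.imread("pics/top0.png"); c=a[95:300,150:350]
c=cv2.resize(c,None,fx=2.9,fy=2.9,interpolation=cv2.INTER_CUBIC)
cv2.imwrite("pics/topc.png",cv2.convertScaleAbs(c,alpha=1.6))
a=cv2.imread("pics/scene0.png"); c=a[150:400,270:490]
cv2.imwrite("pics/scenec.png",cv2.convertScaleAbs(cv2.resize(c,None,fx=2.4,fy=2.4,interpolation=cv2.INTER_CUBIC),alpha=1.6))
E
```

```text
(no output)
```

View pics/topc.png

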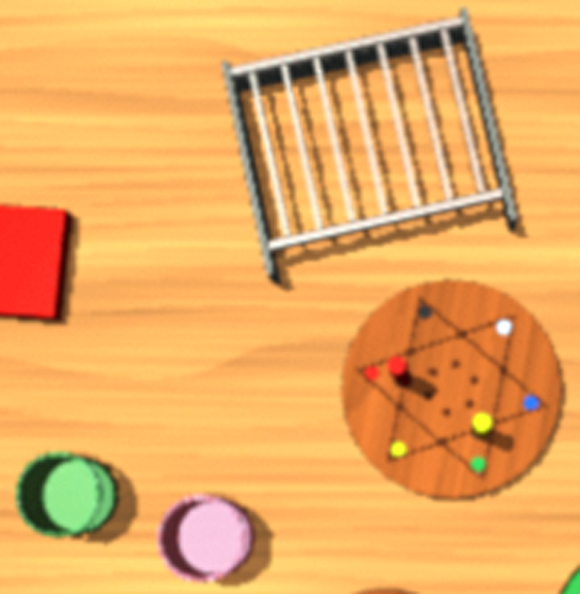

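View pics/scenec.png

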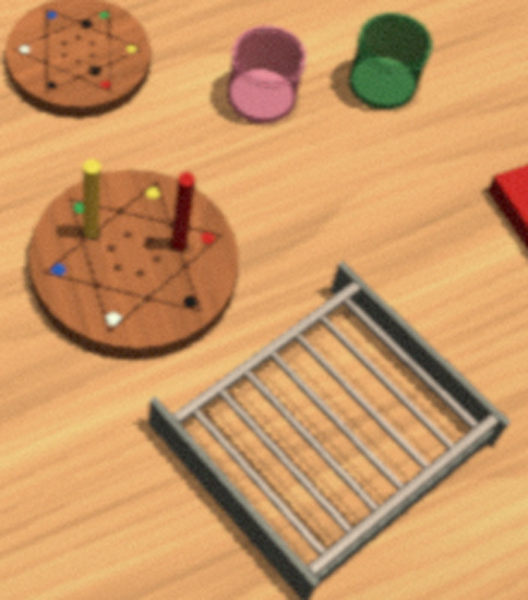

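Run:
```python
from h import *
f=lambda x,y,z:w("top",(150+x/2.9,95+y/2.9),z)
g=lambda x,y,z:w("scene",(270+x/2.4,150+y/2.4),z)
def P(*a): print(*a)
for n,p,z in [("rack ML",(273,278),.044),("MR",(514,225),.044),("BL",(228,66),.044),("BR",(464,14),.044),("board",(453,390),.024),("bL",(342,385),.024),("bR",(564,392),.024),("bT",(453,279),.024),("bB",(453,498),.012),("red top",(398,366),.12),("yel top",(482,422),.12),("jar rim",(60,494),.065),("jar rimL",(17,494),.065),("jar floor",(78,494),.005),("jarR",(117,492),.0)]: P(n,f(*p,z).round(4))
for n,p,z in [("red top",(186,180),.12),("yel top",(92,167),.12),("ML",(345,266),.044),("MR",(155,403),.044),("BR",(312,575),.044),("BL",(503,422),.044),("jar rim",(394,46),.065),("jar base",(383,82),.005),("red foot",(180,246),.024),("yel foot",(91,236),.024),("boardL",(29,255),.018),("boardR",(238,255),.018)]: P("S",n,g(*p,z).round(4))
```

```text
rack ML [0.6736 0.1694 0.044 ]
MR [ 0.7182 -0.0251  0.044 ]
BL [0.8511 0.2109 0.044 ]
BR [0.8967 0.0166 0.044 ]
board [0.5854 0.0238 0.024 ]
bL [0.5891 0.1144 0.024 ]
bR [ 0.5842 -0.0669  0.024 ]
bT [0.6771 0.0244 0.024 ]
bB [0.4976 0.0235 0.012 ]
red top [0.5938 0.0636 0.12  ]
yel top [0.5524 0.0011 0.12  ]
jar rim [0.4983 0.3313 0.065 ]
jar rimL [0.498  0.3658 0.065 ]
jar floor [0.4993 0.3351 0.005 ]
jarR [0.5013 0.3036 0.    ]
S red top [0.5952 0.0627 0.12  ]
S yel top [5.529e-01 3.000e-04 1.200e-01]
S ML [0.6813 0.1727 0.044 ]
S MR [ 0.7278 -0.0258  0.044 ]
S BR [0.8946 0.0166 0.044 ]
S BL [0.8524 0.21   0.044 ]
S jar rim [0.5055 0.3263 0.065 ]
S jar base [0.4996 0.3326 0.005 ]
S red foot [0.5963 0.064  0.024 ]
S yel foot [ 0.5556 -0.0011  0.024 ]
S boardL [ 0.5478 -0.056   0.018 ]
S boardR [0.6218 0.1073 0.018 ]
```

Everything agrees: the board is at (0.586, 0.024), with the pegs about 40–42 mm from its centre. The jar is at (0.500, 0.333), and the rack mouth is at (0.695, 0.072) with yaw about 0.227. Moving towards the red peg now.

```bash
python3 -m jog '[[27,-41,0,0,0,0.14],[27,-41,0,0,0,0.14],[27,-41,0,0,0,0.14],[27,-41,0,0,0,0.14],[27,-41,0,0,0,0],[27,-41,0,0,0,0],[27,-41,0,0,0,0],[27,-41,0,0,0,0],[27,-41,0,0,0,0],[27,-41,0,0,0,0],[27,-41,0,0,0,0],[27,-41,0,0,0,0]]' 0.45 15
```

```text
t: 1.3
eef_pos: [0.5385, 0.1368, 0.2205]
ee_rot: [3.139, -0.007, -1.304]
force: [1.0, 1.8, 0.4]
width: 0.0394
```

```bash
python3 -m jog '[[28,-36,0,0,0,-0.04],[28,-37,0,0,0,0],[0,0,0,0,0,0],[0,0,0,0,0,0]]'
python3 - <<'E'
from h import *
s=status.get_state();print(s["eef_pos"],s["ee_rot"])
im=eyes.grab_frame("wrist")
for n,P in [("red",(.5945,.0633,.12)),("yel",(.5525,.001,.12)),("tcp",s["eef_pos"])]: print(n,px("wrist",P).round(1))
cv2.imwrite("pics/w1.png",cv2.convertScaleAbs(im,alpha=1.3))
E
```

```text
t: 1.7
eef_pos: [0.5976, 0.0542, 0.2185]
ee_rot: [3.136, -0.007, -1.353]
force: [-0.6, 0.3, -0.4]
width: 0.0392
[0.59760947 0.0541886  0.21852881] [ 3.13603566 -0.00740679 -1.35300469]
red [296.9 237.1]
yel [372.4 312.7]
tcp [312.  297.2]
```

View pics/w1.png

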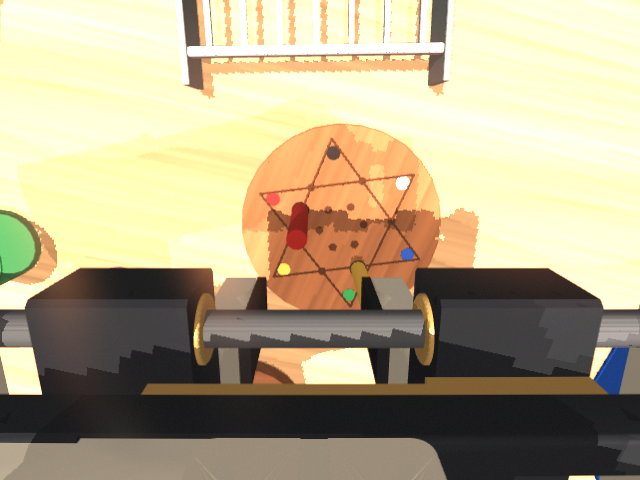

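Predicted red peg top (297,237) matches the picture exactly. Descending on the red peg.

```bash
python3 -m jog '[[-3,9,-10,0,0,0],[0,0,-30,0,0,0],[0,0,-30,0,0,0],[0,0,-25,0,0,0],[0,0,0,0,0,0]]'
```

```text
t: 2.25
eef_pos: [0.5903, 0.0713, 0.1199]
ee_rot: [3.138, -0.006, -1.345]
force: [-0.5, -0.3, 0.3]
width: 0.0394
```

```bash
python3 -m jog '[[4,-8,0,0,0,0],[0,0,0,0,0,0],[0,0,0,0,0,0]]'
```

```text
t: 2.55
eef_pos: [0.5948, 0.0658, 0.1223]
ee_rot: [3.141, -0.006, -1.34]
force: [-0.1, 0.3, 0.3]
width: 0.0393
```

```bash
python3 -m jog '[[0,-3,-18,0,0,0],[0,0,-18,0,0,0],[0,0,0,0,0,0],[0,0,0,0,0,0]]'
```

```text
t: 2.95
eef_pos: [0.5983, 0.0638, 0.0913]
ee_rot: [-3.133, -0.005, -1.34]
force: [-0.4, -0.2, 0.3]
width: 0.0393
```

```bash
python3 -m jog '[[0,0,0,0,0,0],[0,0,0,0,0,0],[0,0,0,0,0,0],[0,0,0,0,0,0],[0,0,0,0,0,0]]' 0.02 12
```

```text
t: 3.45
eef_pos: [0.6002, 0.0645, 0.0952]
ee_rot: [-3.127, -0.004, -1.34]
force: [-0.2, 0.9, -0.6]
width: 0.0136
```

```bash
python3 -m jog '[[0,0,0,0,0,0],[0,0,0,0,0,0],[-4,-1,-6,-0.003,0.015,0],[-2,0,-6,0,0,0],[0,0,0,0,0,0]]' 0.45
```

```text
t: 3.95
eef_pos: [0.5934, 0.0634, 0.0821]
ee_rot: [3.139, -0.004, -1.34]
force: [0.4, -0.8, -0.1]
width: 0.0388
```

```bash
python3 -m jog '[[0,0,0,0,0,0],[0,0,0,0,0,0],[0,0,0,0,0,0]]' 0.02 15
```

```text
t: 4.25
eef_pos: [0.5932, 0.0632, 0.0815]
ee_rot: [3.138, -0.004, -1.34]
force: [-0.7, 0.4, 0.3]
width: 0.0208
```

```bash
python3 -m jog '[[0,0,0,0,0,0],[0,0,0,0,0,0],[0,0,12,0,0,0],[0,0,25,0,0,0],[0,0,40,0,0,0],[0,0,25,0,0,0],[0,0,0,0,0,0]]'
```

```text
t: 4.95
eef_pos: [0.5929, 0.0628, 0.1905]
ee_rot: [3.138, -0.005, -1.339]
force: [0.2, -0.4, -0.4]
width: 0.0137
```

```bash
python3 -m jog '[[-11,38,0,0,0,0],[-11,38,0,0,0,0],[-11,38,0,0,0,0],[-11,38,0,0,0,0],[-11,38,0,0,0,0],[-11,38,0,0,0,0],[-5,19,0,0,0,0],[0,0,0,0,0,0],[0,0,0,0,0,0]]'
```

```text
t: 5.85
eef_pos: [0.5177, 0.317, 0.195]
ee_rot: [-3.141, -0.004, -1.342]
force: [0.4, 0.1, -0.6]
width: 0.0134
```

```bash
python3 -m jog '[[-3,19,0,0,0,0],[0,0,0,0,0,0],[0,0,0,0,0,0]]'
python3 - <<'E'
from h import *
s=status.get_state();print(s["eef_pos"],s["ee_rot"])
im=eyes.grab_frame("wrist")
a=eyes.grab_frame("scene")[100:260,330:490]
for n,P in [("jar rim",(.5,.333,.065)),("jar base",(.5,.333,.005)),("foot",s["eef_pos"]-[0,0,.0715])]: print(n,px("wrist",P).round(1),px("scene",P).round(1))
im=cv2.resize(im[120:480,:],None,fx=.7,fy=.7); a=cv2.resize(a,(330,330)); o=np.zeros((600,448,3),np.uint8); o[:252]=im; o[255:585,:330]=a
cv2.imwrite("pics/w2.png",cv2.convertScaleAbs(o,alpha=1.3))
E
```

```text
t: 6.15
eef_pos: [0.5151, 0.3349, 0.1952]
ee_rot: [-3.141, -0.005, -1.344]
force: [-0.0, -0.3, -0.5]
width: 0.0136
[0.51505929 0.33488615 0.19515916] [-3.14130507 -0.00457058 -1.34444864]
jar rim [309.3 245.1] [435.4 166.5]
jar base [309.7 226.1] [429.8 184.2]
foot [311.2 248.5] [446.1 152.1]
```

View pics/w2.png

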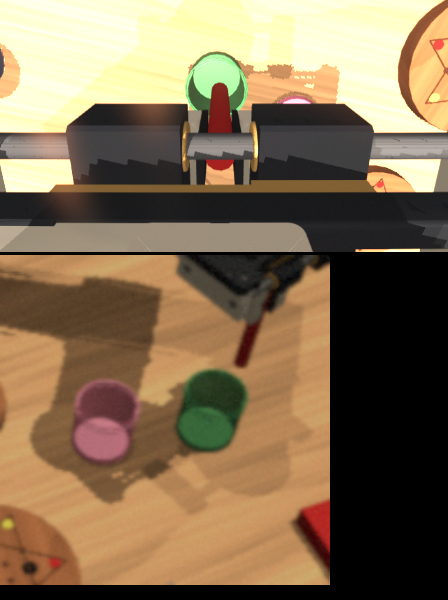

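Foot at (446,152) in the scene view, as predicted, and the jar is where it was measured. Lowering.

```bash
python3 -m jog '[[0,1,-25,0,0,0],[0,0,-20,0,0,0],[0,0,0,0,0,0],[0,0,0,0,0,0]]'
```

```text
t: 6.65
eef_pos: [0.5165, 0.3343, 0.1508]
ee_rot: [-3.139, -0.003, -1.347]
force: [0.6, 0.0, 0.8]
width: 0.0137
```

```bash
python3 -m jog '[[-1,1,-22,0,0,0],[0,0,-22,0,0,0],[0,0,-18,0,0,0],[0,0,0,0,0,0],[0,0,0,0,0,0]]'
```

```text
t: 7.15
eef_pos: [0.5181, 0.3365, 0.0938]
ee_rot: [-3.133, 0.0, -1.348]
force: [-0.9, -0.1, 0.3]
width: 0.014
```

```bash
python3 -m jog '[[-2,0,-10,-0.002,0.008,0],[0,0,-4,0,0,0],[0,0,0,0,0,0]]'
```

```text
t: 7.45
eef_pos: [0.5176, 0.338, 0.0822]
ee_rot: [-3.137, 0.003, -1.347]
force: [0.0, -0.5, -0.6]
width: 0.0137
```

```bash
python3 -m jog '[[-1,-1,-3,0,0,0],[0,0,-2,0,0,0],[0,0,0,0,0,0]]'
```

```text
t: 7.75
eef_pos: [0.517, 0.3372, 0.0776]
ee_rot: [-3.136, 0.003, -1.347]
force: [0.3, 0.6, -0.7]
width: 0.0135
```

```bash
python3 -m jog '[[0,0,-2,0,0,0],[0,0,0,0,0,0]]'; python3 -m jog '[[0,0,0,0,0,0],[0,0,0,0,0,0],[0,0,0,0,0,0]]' 0.4; python3 -m jog '[[0,0,10,0,0,0],[0,0,30,0,0,0],[0,0,40,0,0,0],[0,0,40,0,0,0],[0,-20,0,0,0,0],[5,-40,0,0,0,0],[5,-40,0,0,0,0],[5,-40,0,0,0,0],[5,-40,0,0,0,0],[5,-40,0,0,0,0],[0,0,0,0,0,0]]'
python3 - <<'E'
from h import *
im=eyes.grab_frame("wrist"); a=eyes.grab_frame("scene")[100:300,290:490]
print(px("wrist",(.5525,.001,.12)))
im=cv2.resize(im,None,fx=.6,fy=.6); a=cv2.resize(a,(400,400)); o=np.zeros((400,784,3),np.uint8); o[:288,400:]=im; o[:,:400]=a
cv2.imwrite("pics/w3.png",cv2.convertScaleAbs(o,alpha=1.3))
E
```

```text
t: 7.95
eef_pos: [0.5179, 0.3379, 0.0767]
ee_rot: [-3.134, 0.004, -1.346]
force: [-0.0, -0.0, 0.3]
width: 0.0135
t: 8.25
eef_pos: [0.5178, 0.3378, 0.0766]
ee_rot: [-3.134, 0.004, -1.347]
force: [-0.1, -0.2, 0.1]
width: 0.0313
t: 9.35
eef_pos: [0.5422, 0.1099, 0.2081]
ee_rot: [-3.127, 0.005, -1.342]
force: [-0.0, 1.2, 0.0]
width: 0.0354
[485.75932485 266.72876645]
```

View pics/w3.png

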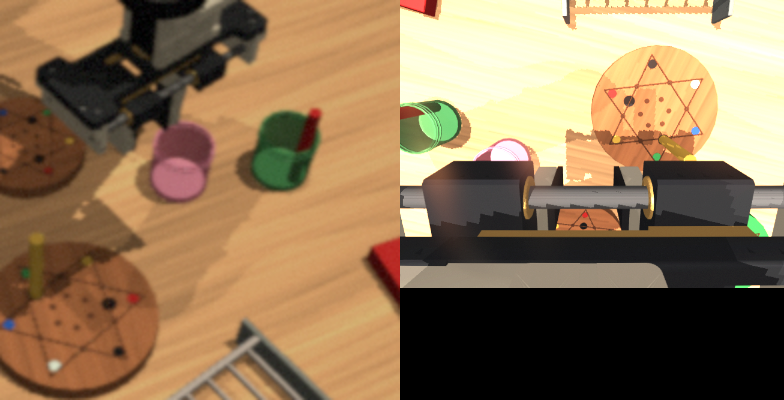

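Red stands in the jar, leaning on the rim at (313,113). The yellow top (485,267) is as predicted. Going to yellow.

```bash
python3 -m jog '[[3,-36,0,-0.008,0.014,0],[3,-36,0,0,0,0],[4,-34,0,0,0,0],[0,0,0,0,0,0],[0,0,0,0,0,0]]'; python3 -c "
from h import *
print(w('scene',(446.5,156.5),.112))"
```

```text
t: 9.95
eef_pos: [0.5538, 0.0087, 0.2094]
ee_rot: [-3.14, 0.001, -1.334]
force: [-0.8, 0.2, 0.5]
width: 0.0347
[0.51779313 0.3374054  0.112     ]
```

```bash
python3 -m jog '[[-1,-7,-20,0,0,0],[0,0,-30,0,0,0],[0,0,-25,0,0,0],[0,0,0,0,0,0],[0,0,0,0,0,0]]' 0.45
```

```text
t: 10.45
eef_pos: [0.5546, 0.0081, 0.1346]
ee_rot: [-3.135, 0.001, -1.327]
force: [0.8, 0.4, 0.9]
width: 0.0396
```

```bash
python3 -m jog '[[-3,-7,-5,-0.002,0.006,-0.01],[0,0,0,0,0,0],[0,0,0,0,0,0]]'
```

```text
t: 10.75
eef_pos: [0.5532, 0.0024, 0.1323]
ee_rot: [-3.138, 0.0, -1.335]
force: [-0.5, -0.7, 0.1]
width: 0.0395
```

```bash
python3 -m jog '[[-2,-2,-22,0,0,0],[-2,0,-22,0,0,0],[-1,0,-5,0,0,0],[0,0,0,0,0,0]]'
```

```text
t: 11.15
eef_pos: [0.5507, 0.0006, 0.0861]
ee_rot: [-3.131, 0.0, -1.335]
force: [-0.3, -0.9, -0.1]
width: 0.0395
```

```bash
python3 -m jog '[[1,0,-4,-0.002,0.01,0],[0,0,0,0,0,0],[0,0,0,0,0,0],[0,0,0,0,0,0],[0,0,0,0,0,0]]' 0.02 15
```

```text
t: 11.65
eef_pos: [0.5542, 0.0012, 0.0852]
ee_rot: [-3.137, 0.001, -1.335]
force: [0.4, 0.4, -0.3]
width: 0.0134
```

```bash
python3 -m jog '[[0,0,12,0,0,0],[0,0,30,0,0,0],[0,0,40,0,0,0],[0,0,30,0,0,0],[-8,40,0,0,0,0],[-8,40,0,0,0,0],[-8,40,0,0,0,0],[-8,40,0,0,0,0],[-8,40,0,0,0,0],[-8,40,0,0,0,0],[-8,40,0,0,0,0],[0,0,0,0,0,0]]'
```

```text
t: 12.85
eef_pos: [0.495, 0.2898, 0.2157]
ee_rot: [-3.126, 0.004, -1.339]
force: [0.6, 0.8, -0.4]
width: 0.0138
```

```bash
python3 -m jog '[[-8,37,0,-0.007,0.014,0],[0,3,-10,0,0,0],[0,0,0,0,0,0],[0,0,0,0,0,0]]'
```

```text
t: 13.25
eef_pos: [0.4862, 0.3316, 0.209]
ee_rot: [-3.139, 0.002, -1.336]
force: [-0.5, -0.4, -0.9]
width: 0.0136
```

```bash
python3 -m jog '[[0,-2,-28,0,0,0],[0,0,-25,0,0,0],[0,0,0,0,0,0],[0,0,0,0,0,0]]'
```

```text
t: 13.65
eef_pos: [0.4881, 0.3269, 0.1589]
ee_rot: [-3.135, 0.004, -1.339]
force: [1.2, -0.4, -0.5]
width: 0.0136
```

```bash
python3 -m jog '[[-1,3,-22,-0.005,0.005,0],[0,0,-22,0,0,0],[0,0,-18,0,0,0],[0,0,0,0,0,0],[0,0,0,0,0,0]]'
```

```text
t: 14.15
eef_pos: [0.4915, 0.3311, 0.1046]
ee_rot: [-3.131, 0.005, -1.34]
force: [0.9, 0.1, -0.0]
width: 0.0138
```

```bash
python3 -m jog '[[-4,-1,-10,-0.007,0.009,0],[-1,0,-8,0,0,0],[0,0,0,0,0,0]]'
```

```text
t: 14.45
eef_pos: [0.4875, 0.3312, 0.089]
ee_rot: [-3.138, 0.003, -1.34]
force: [-0.2, 0.4, 0.2]
width: 0.0136
```

Foot now about 14 mm up; floor at 5.

```bash
python3 -m jog '[[-1,0,-5,0,0,0],[0,0,-3,0,0,0],[0,0,0,0,0,0]]'
```

```text
t: 14.75
eef_pos: [0.4865, 0.3314, 0.0807]
ee_rot: [-3.138, 0.003, -1.339]
force: [0.2, 0.1, -0.5]
width: 0.0136
```

```bash
python3 -m jog '[[0,0,0,0,0,0],[0,0,0,0,0,0],[0,0,0,0,0,0],[0,0,0,0,0,0]]' 0.4; python3 -m jog '[[0,0,12,0,0,0],[0,0,35,0,0,0],[0,0,45,0,0,0],[0,0,35,0,0,0],[-6,-35,0,0,0,0],[-7,-45,0,0,0,0],[-7,-45,0,0,0,0],[-7,-45,0,0,0,0],[-7,-45,0,0,0,0],[-7,-45,0,0,0,0],[0,0,0,0,0,0]]'
python3 - <<'E'
from h import *
im=eyes.grab_frame("wrist"); a=eyes.grab_frame("scene")[100:300,290:490]
for P in [(-.0,.104),(0,-.104)]:
  c,s=np.cos(.227),np.sin(.227); print(px("wrist",(.695+c*P[0]-s*P[1],.072+s*P[0]+c*P[1],.044)))
print(px("wrist",(.586,.0238,.024)))
im=cv2.resize(im,None,fx=.6,fy=.6); a=cv2.resize(a,(400,400)); o=np.zeros((400,784,3),np.uint8); o[:288,400:]=im; o[:,:400]=a
cv2.imwrite("pics/w4.png",cv2.convertScaleAbs(o,alpha=1.3))
E
```

```text
t: 15.15
eef_pos: [0.4868, 0.3317, 0.081]
ee_rot: [-3.137, 0.003, -1.339]
force: [0.7, 0.7, 0.4]
width: 0.0342
t: 16.25
eef_pos: [0.4434, 0.0636, 0.2236]
ee_rot: [-3.126, 0.005, -1.335]
force: [0.6, -0.4, -0.2]
width: 0.0349
[ 242.40841822 -123.91405485]
[ 534.92544774 -120.57686662]
[404.20450628  59.23783401]
```

View pics/w4.png

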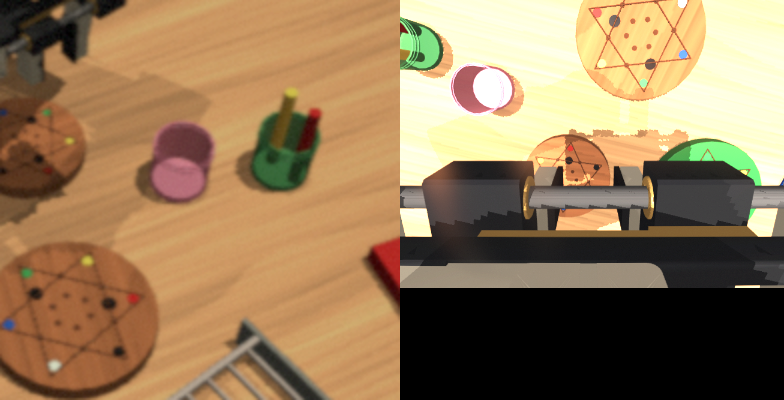

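Both pegs stand free in the jar, and the board hasn't moved. Now positioning the open fingers as a fork behind the board.

```bash
python3 -m jog '[[20,-30,0,-0.008,0.014,-0.008],[22,-33,-20,0,0,0],[0,0,-35,0,0,0],[0,0,-35,0,0,0],[0,0,-30,0,0,0],[0,0,0,0,0,0],[0,0,0,0,0,0]]' 1.0
```

```text
t: 17.05
eef_pos: [0.4948, 0.0081, 0.1053]
ee_rot: [-3.131, 0.001, -1.334]
force: [0.1, -0.8, 0.4]
width: 0.0844
```

```bash
python3 -m jog '[[-9,-8,-15,-0.003,0.01,-0.009],[0,0,-25,0,0,0],[0,0,-25,0,0,0],[0,0,-10,0,0,0],[0,0,0,0,0,0],[0,0,0,0,0,0]]' 1.0; python3 -c "
from h import *
print([w('top',(283+d,328),.015).round(3) for d in(-30,0,30)],[w('top',p,.02).round(3) for p in((377,317),(377,279))])"
```

```text
t: 17.65
eef_pos: [0.4895, 0.0025, 0.0342]
ee_rot: [-3.131, 0.001, -1.34]
force: [-0.0, -0.5, 0.8]
width: 0.0874
[array([0.353, 0.148, 0.015]), array([0.353, 0.078, 0.015]), array([0.353, 0.007, 0.015])] [array([ 0.379, -0.144,  0.02 ]), array([ 0.469, -0.144,  0.02 ])]
```

```bash
cat > rk.py <<'E'
from h import *
s=status.get_state(); d=s["eef_pos"][:2]-[.695,.072]; c,k=np.cos(.227),np.sin(.227)
print("rack xy mm",(1e3*np.array([c*d[0]+k*d[1],-k*d[0]+c*d[1]])).round(1),"z",s["eef_pos"][2].round(4),"F",s["force"].round(1),"rot",s["ee_rot"].round(3))
E
python3 -m jog '[[0,0,-12,-0.003,0.01,0],[0,0,-9,0,0,0],[0,0,0,0,0,0],[0,0,0,0,0,0]]'; python3 rk.py
```

```text
t: 18.05
eef_pos: [0.4914, 0.0032, 0.0139]
ee_rot: [-3.138, 0.001, -1.34]
force: [0.8, -0.1, 0.7]
width: 0.0874
rack xy mm [-213.9  -21.2] z 0.0139 F [ 0.8 -0.1  0.7] rot [-3.138e+00  1.000e-03 -1.340e+00]
```

```bash
python3 -m jog '[[10,2,0,0,0,0],[9,4,0,0,0,0],[9,4,0,0,0,0],[9,4,0,0,0,0],[9,4,0,0,0,0]]'; python3 rk.py
```

```text
t: 18.55
eef_pos: [0.5382, 0.0212, 0.0138]
ee_rot: [3.14, 0.001, -1.341]
force: [-3.0, -1.1, 1.9]
width: 0.0869
rack xy mm [-164.2  -14.2] z 0.0138 F [-3.  -1.1  1.9] rot [ 3.140e+00  1.000e-03 -1.341e+00]
```

```bash
python3 -m jog '[[9,5,0,0,0,0],[9,5,0,0,0,0],[9,5,0,0,0,0],[9,5,0,0,0,0],[0,0,0,0,0,0]]'; python3 rk.py
python3 - <<'E'
from h import *
im=eyes.grab_frame("wrist"); a=eyes.grab_frame("top")[90:270,210:390]
im=cv2.resize(im[:400],None,fx=.6,fy=.6); a=cv2.resize(a,(540,540),interpolation=cv2.INTER_CUBIC)[:,:400]
o=np.zeros((540,784,3),np.uint8); o[:240,400:]=im; o[:,:400]=a
cv2.imwrite("pics/w5.png",o)
E
```

```text
t: 19.05
eef_pos: [0.5794, 0.0437, 0.0138]
ee_rot: [3.141, 0.0, -1.34]
force: [-1.0, 0.2, 0.3]
width: 0.0875
rack xy mm [-119.    -1.5] z 0.0138 F [-1.   0.2  0.3] rot [ 3.141  0.    -1.34 ]
```

View pics/w5.png

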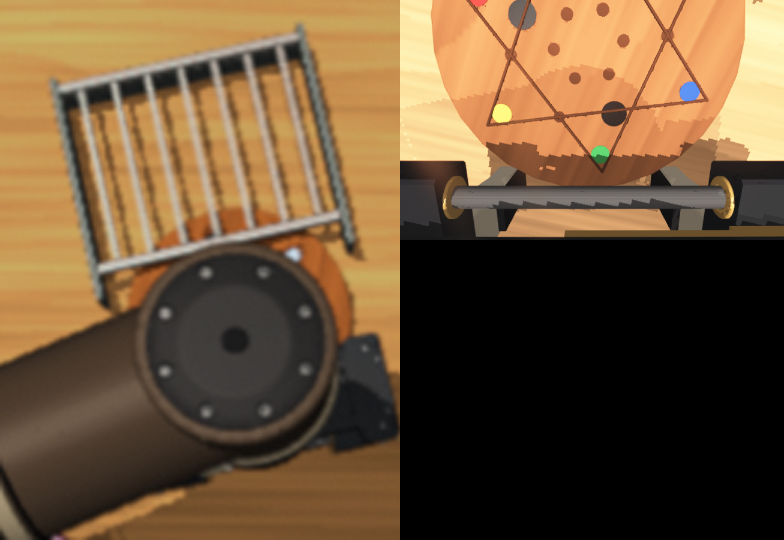

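Board is centred in the fork (edges 432–745, midpoint at the tool's column) and is entering between the walls. Continuing straight in.

```bash
python3 -m jog '[[9.7,2.3,0,0,0,0],[9.7,2.3,0,0,0,0],[9.7,2.3,0,0,0,0],[9.7,2.3,0,0,0,0]]'; python3 rk.py
```

```text
t: 19.55
eef_pos: [0.6168, 0.0522, 0.0136]
ee_rot: [3.137, 0.001, -1.341]
force: [-2.2, -0.0, 0.9]
width: 0.0876
rack xy mm [-80.7  -1.7] z 0.0136 F [-2.2 -0.   0.9] rot [ 3.137e+00  1.000e-03 -1.341e+00]
```

```bash
python3 -m jog '[[9.7,2.3,0,0,0,0],[9.7,2.3,0,0,0,0],[9.7,2.3,0,0,0,0],[9.7,2.3,0,0,0,0],[0,0,0,0,0,0]]'; python3 rk.py
```

```text
t: 20.05
eef_pos: [0.6611, 0.0624, 0.0135]
ee_rot: [3.139, 0.0, -1.341]
force: [-0.0, 0.3, -0.6]
width: 0.0875
rack xy mm [-35.2  -1.7] z 0.0135 F [-0.   0.3 -0.6] rot [ 3.139  0.    -1.341]
```

```bash
python3 -m jog '[[6,1.4,0,0,0,0],[6,1.4,0,0,0,0],[4,1,0,0,0,0]]'; python3 rk.py;  python3 -m jog '[[3,0.7,0,0,0,0],[3,0.7,0,0,0,0]]'; python3 rk.py
```

```text
t: 20.35
eef_pos: [0.6771, 0.0662, 0.0133]
ee_rot: [3.137, 0.0, -1.341]
force: [-3.7, -0.5, 1.6]
width: 0.0873
rack xy mm [-18.8  -1.7] z 0.0133 F [-3.7 -0.5  1.6] rot [ 3.137  0.    -1.341]
t: 20.55
eef_pos: [0.6834, 0.0677, 0.0133]
ee_rot: [3.136, 0.0, -1.341]
force: [-3.8, -1.1, 2.1]
width: 0.0879
rack xy mm [-12.3  -1.6] z 0.0133 F [-3.8 -1.1  2.1] rot [ 3.136  0.    -1.341]
```

```bash
for i in 1 2 3; do :; done; python3 -m jog '[[3,0.7,0,0,0,0]]'; python3 -m jog '[[2.5,0.6,0,0,0,0]]'; python3 -m jog '[[2,0.5,0,0,0,0]]'
```

```text
t: 20.65
eef_pos: [0.6865, 0.0684, 0.0134]
ee_rot: [3.136, 0.0, -1.341]
force: [-2.8, -0.7, 1.4]
width: 0.0874
t: 20.75
eef_pos: [0.6892, 0.069, 0.0134]
ee_rot: [3.136, 0.0, -1.341]
force: [-2.8, -1.3, 1.9]
width: 0.0877
t: 20.85
eef_pos: [0.6914, 0.0696, 0.0133]
ee_rot: [3.136, 0.0, -1.341]
force: [-2.9, -0.2, 1.9]
width: 0.0877
```

```bash
python3 -m jog '[[2,0.5,0,0,0,0]]'; python3 -m jog '[[2,0.5,0,0,0,0]]'; python3 -m jog '[[2,0.5,0,0,0,0]]';python3 rk.py
```

```text
t: 20.95
eef_pos: [0.6924, 0.0698, 0.0132]
ee_rot: [3.134, 0.0, -1.341]
force: [-9.8, -2.0, 7.6]
width: 0.0877
t: 21.05
eef_pos: [0.6924, 0.0697, 0.0131]
ee_rot: [3.13, 0.0, -1.342]
force: [-11.6, -1.5, 8.4]
width: 0.0878
t: 21.15
eef_pos: [0.6923, 0.0697, 0.013]
ee_rot: [3.126, 0.0, -1.342]
force: [-10.3, -0.9, 8.2]
width: 0.0877
rack xy mm [-3.1 -1.6] z 0.013 F [-10.3  -0.9   8.2] rot [ 3.126  0.    -1.342]
```

Force jumped to about 11 N and the motion stopped: the board is on the back stop. Backing off and checking.

```bash
python3 -m jog '[[-4,-1,0,0,0,0],[-12,-3,0,0,0,0],[-25,-6,0,0,0,0],[-30,-7,10,0,0,0],[-25,-6,40,0,0,0],[-15,-3,45,0,0,0],[-40,-20,45,0,0,0],[-30,-40,10,0,0,0],[0,-45,0,0,0,0],[0,-45,0,0,0,0],[0,-45,0,0,0,0],[0,0,0,0,0,0]]'
python3 - <<'E'
from h import *
t=eyes.grab_frame("top")[80:250,190:360]; a=eyes.grab_frame("scene")[120:400,300:500]
a=cv2.resize(a,None,fx=2,fy=2)[:540]; t=cv2.resize(t,(400,400),interpolation=cv2.INTER_CUBIC)
o=np.zeros((540,800,3),np.uint8); o[:400,400:]=t; o[:,:400]=a
cv2.imwrite("pics/e.png",cv2.convertScaleAbs(o,alpha=1.4))
E
```

```text
t: 22.35
eef_pos: [0.5166, -0.1509, 0.1597]
ee_rot: [-3.131, -0.002, -1.335]
force: [0.1, 0.7, -0.4]
width: 0.0874
```

View pics/e.png

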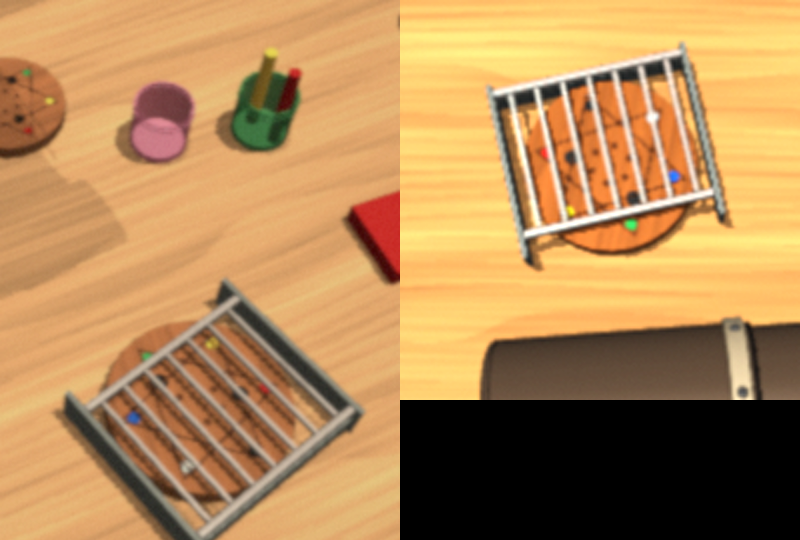

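Run:
```python
from h import *
f=lambda x,y,z:w("top",(190+(x-400)*.425,80+y*.425),z)[:2]
c,k=np.cos(.227),np.sin(.227)
def r(p): d=p-[.695,.072]; return (1e3*np.array([c*d[0]+k*d[1],-k*d[0]+c*d[1]])).round(1)
for n,p,z in [("L",(526,165),.024),("R",(701,165),.024),("bot",(614,253),.018),("redtop",(0,0),0)][:3]: print(n,r(f(*p,z)))
for n,p in [("ML",(530,264)),("MR",(724,222)),("BL",(491,91)),("BR",(684,46))]: print(n,r(f(*p,.044)))
g=lambda x,y,z:w("scene",(300+x/2,120+y/2),z).round(3)
print("pegs",g(271,53,.114),g(295,74,.114),"jar base",g(262,132,.005))
s=status.get_state(); print(s["qd"].round(3))
```

```text
L [103.3  83. ]
R [ 63.8 -92. ]
bot [-5.  14.6]
ML [-2.6 97.8]
MR [ -3.6 -99.9]
BL [181.1 100.5]
BR [ 184.4 -101.2]
pegs [0.485 0.33  0.114] [0.521 0.337 0.114] jar base [0.506 0.333 0.005]
[ 0.042  0.005  0.001 -0.003 -0.008 -0.012]
```

```bash
python3 -m jog '[[0,0,0,0,0,0],[0,0,0,0,0,0],[0,0,0,0,0,0]]'; python3 -c "
from station import workorder; print(workorder.job_done())"
```

```text
t: 22.75
eef_pos: [0.5172, -0.1458, 0.1594]
ee_rot: [-3.13, -0.001, -1.331]
force: [0.0, 0.1, -0.7]
width: 0.0877
the job is handed in; nothing more can be done
None
```

I moved both pegs into the green glass jar, then slid the board flat into the rack with the open fingers until it met the back stop. I handed the job in at 22.75 s; it reports no verdict.

Last checks:
- **Pegs and jar:** The final scene picture shows both pegs standing in the upright jar, each about 15–20 mm from its axis. The jar reads within about 6 mm of its starting place, which is within my measuring error.
- **Board:** It stopped dead with the push force jumping from about 3 N to 11 N. The top view puts it about 4 mm right of the rack's middle, inside the 15 mm allowed.
- **Depth mismatch:** My pixel estimate put the board's centre at x ≈ 84–86 mm in the rack's frame, where 80 mm would be touching the stop. I put that down to error in my estimate of the rack's position, because the force stop shows contact.
- **Lid and card box:** The arm stayed clear of both and I never touched them. I did not re-measure either at the end.
- **Robot:** The gripper was open and clear of everything at hand-in.

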